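# Find the loose attenuator on the test panel

### The job

Working from left to right, gently rock each of the three attenuators on the sloping test panel sideways along the row (a nudge of about 5 mm from a finger, best not clamped between both) to feel whether it sits firmly in its socket. One is loose: after checking all three, pull it straight out, lower it into the red tray before letting go, and leave the two firm ones in their sockets. They are delicate, so never grip or push with more than 45 N, and leave the other things on the bench where they are.

Things in the scene. Friction and masses are not known exactly. Their poses are not given: they have to be found in the camera images.
- panel: fixed grey sheet-metal test panel, 350 mm wide (its y; +y is left), 125 mm deep (x, away from the robot), 90 mm high; origin on the bench under its middle. Its face slopes up away from the robot at 35 degrees: face normal (-0.574, 0, 0.819) in the panel's frame. Three dark finned cylindrical attenuators stand on it in a row along y, 100 mm apart, each along that normal in a brass socket
- left (a point): reference point on the axis of the left attenuator (largest y), 75 mm from the panel face along the normal and 29 mm below its upper end; fixed to the panel, with the panel's axes. Each attenuator is 32 mm thick, 77 mm long, about 160 g, may sag 3 degrees to the robot; below it an 18 mm spigot goes down through the 24 mm tall socket to the panel face
- middle (a point): the same point of the middle attenuator. Two of the three, in any places, fit firmly: they spring sideways (along y) with about 9 N for 4 mm at this point, at most 8 mm, and cannot be pulled out
- right (a point): the same point of the right attenuator (smallest y). One of the three, in any place, is loose: nudged by a finger it gives 6 mm or more each way along y at this point with under 2 N (clamped between both fingers it feels stiffer, so nudge it with the fingers a few mm apart from it), and it pulls out along the normal (free after 30 mm)
- tray: fixed open red tray, outside 190 mm (its x) by 140 mm (y), 28 mm high, walls and floor 4 mm; origin at the centre of its underside
- tape_roll: roll of beige tape lying flat, 94 mm across, 25 mm high; bystander; origin at the centre of its underside
- solder: green and white solder reel, 60 mm across, 29 mm high; bystander; origin at the centre of its underside
- driver: yellow-handled screwdriver, 152 mm long, 23 mm thick; bystander; origin at its middle underneath
- cutters: red-handled side cutters, 134 mm long, 20 mm thick; bystander; origin at their middle underneath

How it is judged:
By the outcome, as a careful person would: the job done as asked, in the order asked, and still so for the second after the job is handed in, with the robot touching nothing.
It also fails if it takes over 58 s, if anything falls off the work surface, if the arm or the gripper's body presses on something with over 40 N, if the wrist force passes 120 N, or if a joint passes its speed limit or range.

### The arm

A 6-joint arm with a two-finger parallel gripper is mounted at the origin on a cart in front of the work surface, level with it; the furniture and walls round the work are solid. World frame = base frame: x ahead of the robot, y to its left, z up, the work surface at z = 0. Lengths are in mm, angles in rad, forces in N, time in s.
With the tool pointing down it reaches from about 375 to 900 mm from the base axis. Payload 3.1 kg.
Tool frame: the origin (TCP) lies between the finger pads, 19 mm behind the fingertips; this is the grasp point; z points along the fingers, y is the line along which they close (so a half turn about z gives the same grasp; the last joint's range is limited). The gripper opens to 87 mm and grips with 3 to 60 N. Pads are 19 mm wide; open, the fingers measure 117 mm over their backs; the gripper's body (75 mm by 190 mm) begins 51 mm behind the grasp point.
Start: joints at [1.113, 0.527, 1.433, -0, 1.181, -0.178], TCP at [172.561, 600.682, 241.248] pointing down, gripper open.
Joint ranges: [-3.08, 3.08], [-0.75, 2.2], [0.22, 2.44], [-1.43, 4.57], [0, 2.65], [-2.85, 2.85]. Speed limits (rad/s): [2.79, 2.79, 3.14, 3.14, 3.14, 3.14].

### API

Orientations are given as a unit quaternion [w, x, y, z].
In Python, from bench import * gives the robot as it stands. The module is installed in compiled form; this text tells all that it offers.
- The arm moves only by the shell command python3 -m inch 'ROWS' [FORCE]. ROWS is a JSON object of lists of equal length, an entry for each row: "hand": the finger opening in cm, from 0 to 8.7; "offset": the shift along the tool's x, y, z in cm, a list of three; "yaw": the turn about the tool's z in rad. In form: {"hand": [hand, ...], "offset": [[tx, ty, tz], ...], "yaw": [yaw, ...]}. A call has 1 to 20 rows; each row shifts and turns the commanded pose from where the row before left it, along the tool's axes as they then stand; what a row does not reach is not made up. A row lasts 1/12 s, in which the tool goes at most 41.7 mm and 7.16 degrees, less where a joint would pass 70% of its speed; a pose out of reach is approached as far as the arm can. A call with a gripper value outside its range is refused whole. The fingers move at their own pace and stop on an object; FORCE is the grip in N (left out, the last holds). Time passes only in rows, so rows that do not move let the fingers close. It gives the time, the measured TCP pose, the force, the opening and the grip force at its end, in the units of the state.
- state(): the state, without advancing time (a new reading comes with each control period).
- camera(name): name is "scene" or "top" or "wrist"; returns (picture, depth): 480x640x3 uint8, blue, green, red; 480x640 float32, mm along the optical axis (not along the pixel's ray), 0 where there is no reading.
- camera_info(name): a dict with "intrinsics" (3x3 intrinsics, pixels), "D" ([k1, k2, p1, p2, k3] as OpenCV has them; the pictures are not rectified), "eye" and "orientation" of the camera in the world; the wrist camera has in their place "tool_from_camera" (4x4, takes a point from camera to tool coordinates, whose origin is the TCP and whose axes are the flange's). Camera axes: x right, y down, z forward; pixel columns grow to the right and rows downward; lengths in mm; the calibration is good to about 2 mm. A picture is of the moment at which its call begins: read the wrist's pose just before it. camera_info takes no time and is no camera call.
- finish_job(): hands the job in; it is judged then, once.
The state is a dict: "t": time; "q": joint angles; "qvel": joint speeds; "effort": joint torques, N m; "position": TCP position; "orientation": TCP orientation; "ft_force": force on the tool from outside, world axes, zero at the start; "moment": the same for the moment, N m; "grip_width": opening from 0.0 (shut) to 1.0 (fully open); "grasp_force": force on a finger pad.
Only numpy, scipy, OpenCV 4.12 (cv2) and the standard library are available. Lean on these libraries where they do the work, as an engineer would, in place of code of your own. Each camera call takes 0.05 s, during which the arm holds its last target. There are 200 camera calls.

## Working session

There is one attempt and no reset: what is moved stays moved. The work goes in short steps, Python scripts to look and compute and a shell command to move; the robot and the scene stay as the last step left them, time stands still between calls to the robot, and variables do not carry over. Pictures are saved under pics/ and viewed, at most 10 in all, crops included, and the job is handed in when it is done.

```bash
mkdir -p pics; python3 - <<'E'
from bench import *
import cv2,numpy as np
s=state();print({k:np.round(v,3).tolist() for k,v in s.items()})
for n in("scene","top"):
    p,d=camera(n);cv2.imwrite(f"pics/{n}.png",p);np.save(n+"_d.npy",d);cv2.imwrite(f"{n}.png",p)
    print(n,camera_info(n))
print(camera_info("wrist"))
E
```

```text
{'t': 0.0, 'q': [1.113, 0.528, 1.434, 0.0, 1.181, -0.179], 'qvel': [0.0, 0.0, -0.001, 0.001, 0.001, 0.0], 'effort': [-0.001, -44.005, -17.659, 0.063, 0.058, -0.0], 'position': [172.258, 600.09, 240.261], 'orientation': [-0.0, 0.139, 0.99, -0.001], 'ft_force': [-0.035, -0.025, -0.435], 'moment': [0.006, 0.001, 0.013], 'grasp_force': 0.0, 'grip_width': 1.002}
scene {'intrinsics': array([[457.63185636,   0.        , 326.70835283],
       [  0.        , 457.63185636, 238.60231159],
       [  0.        ,   0.        ,   1.        ]]), 'D': array([-0.03339759,  0.        ,  0.        ,  0.        ,  0.        ]), 'eye': array([-285.76697976, -530.54929995,  630.56750135]), 'orientation': array([-0.45023713,  0.75945468, -0.40665626,  0.23483143])}
top {'intrinsics': array([[558.25771873,   0.        , 330.94461783],
       [  0.        , 558.25771873, 233.36701112],
       [  0.        ,   0.        ,   1.        ]]), 'D': array([-0.1747164,  0.       ,  0.       ,  0.       ,  0.       ]), 'eye': array([ 322.91496542,   25.11996016, 1607.25503897]), 'orientation': array([ 0.04276493, -0.70296543,  0.70791236, -0.05358038])}
{'intrinsics': array([[353.92510568,   0.        , 322.14085827],
       [  0.        , 353.92510568, 238.75434654],
       [  0.        ,   0.        ,   1.        ]]), 'D': array([-0.00532939,  0.        ,  0.        ,  0.        ,  0.        ]), 'tool_from_camera': array([[-7.43400252e-05, -9.66995706e-01, -2.54792660e-01,
         7.04480736e+01],
       [ 9.99999994e-01, -5.00365971e-05, -1.01866554e-04,
        -6.59487810e-01],
       [ 8.57555626e-05, -2.54792666e-01,  9.66995703e-01,
        -1.43331222e+02],
       [ 0.00000000e+00,  0.00000000e+00,  0.00000000e+00,
         1.00000000e+00]])}
```

View pics/top.png

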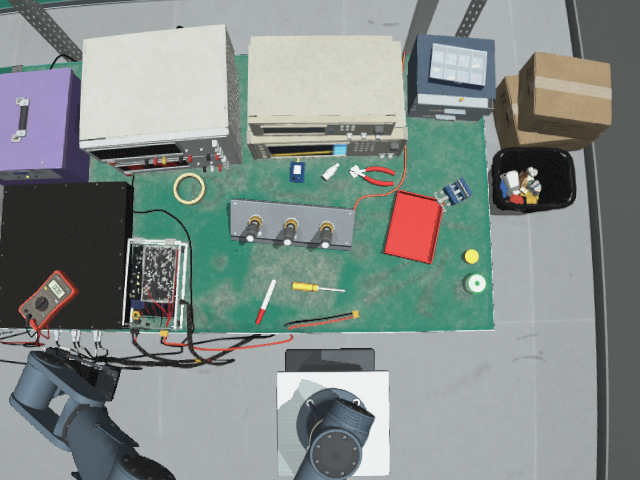

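View pics/scene.png

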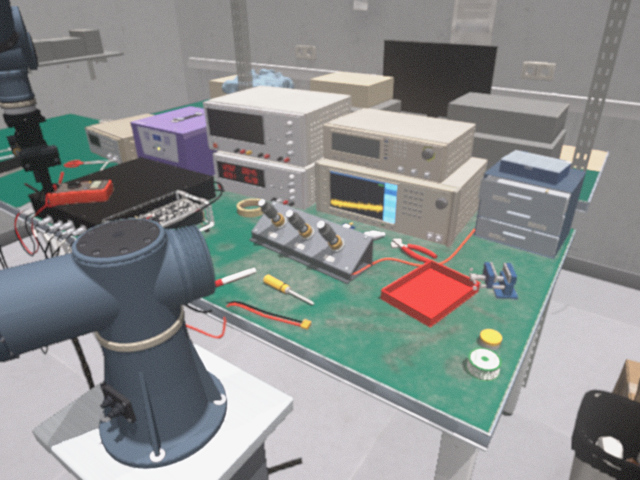

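The top view shows the panel at about px (230–356, 198–250), with attenuator tops at (248,241), (288,242) and (325,242). The tray is at (413,228). Next I'll measure them from depth.

```bash
cat > h.py <<'E'
from bench import *
import cv2,numpy as np
from scipy.spatial.transform import Rotation as R
def rot(q): return R.from_quat(np.r_[q[1:],q[0]])
def cloud(name,d,st=None):
    ci=camera_info(name);v,u=np.mgrid[0:480,0:640]
    n=cv2.undistortPoints(np.stack([u.ravel(),v.ravel()],1).astype(float)[:,None],ci["intrinsics"],ci["D"])[:,0]
    P=np.c_[n,np.ones(len(n))]*d.ravel()[:,None]
    if "eye" in ci: W=rot(ci["orientation"]).apply(P)+ci["eye"]
    else:
        T=ci["tool_from_camera"];P=P@T[:3,:3].T+T[:3,3];W=rot(st["orientation"]).apply(P)+st["position"]
    W[d.ravel()<=0]=np.nan
    return W.reshape(480,640,3)
E
cat > m.py <<'E'
from h import *
for name,box,tb in(("top",(190,260,222,362),(185,270,378,450)),("scene",(190,285,245,380),(255,330,375,490))):
    W=cloud(name,np.load(name+"_d.npy"));img=cv2.imread(name+".png").astype(int)
    P=W[box[0]:box[1],box[2]:box[3]].reshape(-1,3);P=P[np.isfinite(P[:,0])]
    # RANSAC plane with slope 35deg
    rng=np.random.default_rng(0);best=0
    Q=P[(P[:,2]>8)&(P[:,2]<95)]
    for _ in range(3000):
        a,b,c=Q[rng.choice(len(Q),3,False)];n=np.cross(b-a,c-a);l=np.linalg.norm(n)
        if l<1:continue
        n/=l;n*=np.sign(n[2])
        if abs(n[2]-.819)>.05 or n[0]>0:continue
        k=abs((Q-a)@n)<2.5
        if k.sum()>best:best=k.sum();I=k
    F=Q[I];c=F.mean(0);n=np.linalg.svd(F-c)[2][2];n*=np.sign(n[2]);yaw=np.arctan2(-n[1],-n[0])
    print(name,"plane",best,c.round(1),n.round(3),"yaw",yaw)
    r=cv2.minAreaRect(F[:,:2].astype(np.float32));print("rect",r)
    h=(P-c)@n
    ex=np.array([np.cos(yaw),np.sin(yaw),0]);ey=np.array([-ex[1],ex[0],0])
    A=P[(h>50)&(h<120)];hy=(A@ey)
    for lo in np.argsort(hy)[[0]]:pass
    _,lab,cen=cv2.kmeans(hy.astype(np.float32),3,None,(3,50,.1),5,cv2.KMEANS_PP_CENTERS)
    for i in np.argsort(-cen[:,0]):
        a=A[lab[:,0]==i];ha=(a-c)@n
        t=a[ha>ha.max()-6]
        print(" att n",len(a),"mean",a.mean(0).round(1),"hmax",np.sort(ha)[-5:].round(0),"top mean",t.mean(0).round(1),"yspan",np.percentile(a@ey,[2,98]).round(1))
    m=np.zeros(W.shape[:2],bool);m[tb[0]:tb[1],tb[2]:tb[3]]=1
    m&=(img[...,2]>120)&(img[...,1]<90)&(img[...,0]<90)&(W[...,2]<45)
    T=W[m];print(" tray",cv2.minAreaRect(T[:,:2].astype(np.float32)),np.percentile(T[:,2],[5,50,95]).round(1))
E
python3 m.py
```

```text
top plane 2086 [569.5 109.   60.3] [-0.565  0.057  0.823] yaw -0.10010740350318315
rect ((551.5687866210938, 107.47219848632812), (361.3378601074219, 123.6767578125), 84.10407257080078)
 att n 179 mean [530.8 213.3 128.5] hmax [110. 110. 111. 112. 112.] top mean [512.3 217.3 146. ] yspan [251.4 281. ]
 att n 168 mean [520.2 115.4 128.4] hmax [109. 109. 109. 110. 110.] top mean [502.8 118.  143.2] yspan [153.8 180.9]
 att n 175 mean [511.7  18.  129.2] hmax [109. 110. 110. 110. 110.] top mean [494.5  19.1 144.8] yspan [54.7 83.7]
 tray ((571.8661499023438, -218.1260986328125), (187.7029266357422, 203.3650665283203), 76.80422973632812) [-2.8  3.6 24.8]
scene plane 2660 [556.3  83.8  52.3] [-0.577  0.055  0.815] yaw -0.09530722097282286
rect ((564.4437255859375, 111.86373901367188), (352.2735595703125, 96.1563949584961), 84.15182495117188)
 att n 227 mean [522.1 209.4 118.5] hmax [107. 107. 107. 109. 109.] top mean [512.6 217.1 141.8] yspan [239. 275.]
 att n 566 mean [439.2 124.3  54.2] hmax [107. 107. 107. 108. 108.] top mean [502.1 117.6 141. ] yspan [121.2 206. ]
 att n 295 mean [487.8  19.5 106.4] hmax [109. 109. 109. 109. 109.] top mean [493.8  18.  142.1] yspan [ 49.8 112.6]
 tray ((591.1514892578125, -214.87014770507812), (210.10020446777344, 242.70986938476562), 76.48638153076172) [ 1.4  4.3 25.6]
```

```bash
python3 - <<'E'
from h import *
W=cloud("top",np.load("top_d.npy"));m=(W[...,0]>100)&(W[...,0]<660)&(W[...,1]<600)&(W[...,1]>-350)
Z=np.where(m,W[...,2],-1)
for y in range(-350,600,100):
  k=m&(W[...,1]>y)&(W[...,1]<y+100);print(y,np.sort(W[k][:,2])[-20].round(),end=' ')
img=cv2.imread("top.png");hsv=cv2.cvtColor(img,cv2.COLOR_BGR2HSV)
r=((hsv[...,0]<8)|(hsv[...,0]>172))&(hsv[...,1]>150)&(hsv[...,2]>90);b=np.zeros_like(r);b[180:272,378:450]=1;r&=b
r=cv2.morphologyEx(r.astype(np.uint8),cv2.MORPH_OPEN,np.ones((3,3)))
n,l,s,_=cv2.connectedComponentsWithStats(r);i=1+s[1:,4].argmax();k=l==i
print(s[i]);P=W[k];F=P[P[:,2]<10];print("tray all",cv2.minAreaRect(P[:,:2].astype(np.float32)),"floor med",np.median(F,0))
lo=P[np.abs(P[:,2]-25)<6];print("rim",cv2.minAreaRect(lo[:,:2].astype(np.float32)))
E
python3 -m inch '{"hand":[8.7,8.7,8.7,8.7,8.7,8.7,8.7,8.7,8.7,8.7,8.7,8.7,8.7,8.7,8.7,8.7,8.7],"offset":[[0,0,0],[0,0,0],[-2.8,-2.5,0],[-2.8,-2.5,0],[-2.8,-2.5,0],[-2.8,-2.5,0],[-2.8,-2.5,0],[-2.8,-2.5,0],[-2.8,-2.5,0],[-2.8,-2.5,0],[-2.8,-2.5,0],[-2.8,-2.5,0],[-2.8,-2.5,0],[-2.8,-2.5,0],[-2.8,-2.5,0],[-2.8,-2.5,0],[0,0,0]],"yaw":[-0.09,-0.09,0,0,0,0,0,0,0,0,0,0,0,0,0,0,0]}'
```

```text
-350 68.0 -250 31.0 -150 84.0 -50 316.0 50 142.0 150 144.0 250 803.0 350 737.0 450 659.0 550 594.0 [ 385  192   57   71 3003]
tray all ((559.6243286132812, -239.5961456298828), (135.8761444091797, 190.36361694335938), 75.68548583984375) floor med [ 560.36460206 -242.16139938    3.00287944]
rim ((559.9666748046875, -240.37782287597656), (140.82907104492188, 190.480712890625), 76.20512390136719)
t: 1.52
position: [533.2, 208.4, 241.2]
orientation: [0.003, 0.053, 0.999, -0.001]
ft_force: [-0.5, 0.9, -0.0]
grip_width: 0.996
grasp_force: 0.0
```

```bash
python3 - <<'E'
from h import *
s=state();p,d=camera("wrist");cv2.imwrite("pics/w1.png",p);np.save("w1_d.npy",d)
import json;json.dump({k:np.array(v).tolist() for k,v in s.items()},open("w1.json","w"))
print(s["position"],s["orientation"],rot(s["orientation"]).as_matrix().round(3).tolist())
E
```

```text
[533.23098119 208.40644176 241.1607299 ] [ 2.50088830e-03  5.27142428e-02  9.98606068e-01 -9.35430865e-04] [[-0.994, 0.105, 0.005], [0.105, 0.994, -0.002], [-0.005, -0.002, -1.0]]
```

View pics/w1.png

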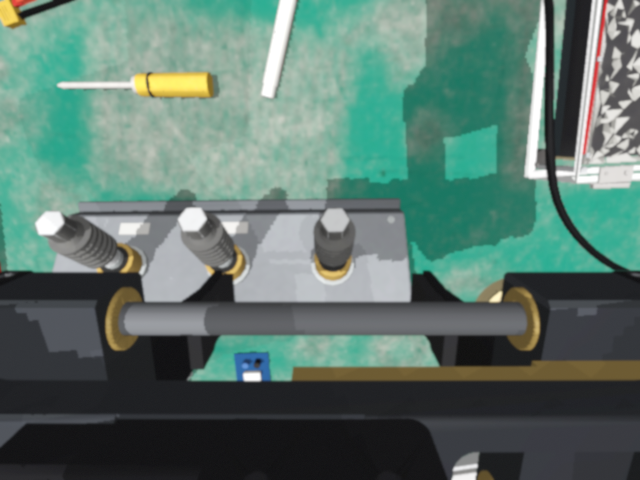

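The wrist view shows the left attenuator from its top at (335,222) to its socket at (333,265). The middle top is at (193,220) and the right top at (52,224).

```bash
cat > fit.py <<'E'
from h import *
import json
s=json.load(open("w1.json"));W=cloud("wrist",np.load("w1_d.npy"),s)
P=W[195:275,40:415].reshape(-1,3);P=P[np.isfinite(P[:,0])]
yaw=-.1
for it in range(3):
    n0=np.array([-.574*np.cos(yaw),-.574*np.sin(yaw),.819])
    h=P@n0;hh,e=np.histogram(h,np.arange(h.min(),h.max(),2));h0=e[hh.argmax()]+1
    F=P[abs(h-h0)<3];c=F.mean(0);n=np.linalg.svd(F-c,full_matrices=False)[2][2];n*=np.sign(n[2]);yaw=np.arctan2(-n[1],-n[0]);
print("plane",n.round(3),yaw,c.round(1),len(F))
ex=np.array([np.cos(yaw),np.sin(yaw),0]);ey=np.array([-ex[1],ex[0],0]);
n=np.array([-.574*ex[0],-.574*ex[1],.819])
h=(P-c)@n;A=P[(h>35)&(h<115)];ya=A@ey
_,lab,cen=cv2.kmeans(ya.astype(np.float32),3,None,(3,50,.1),5,cv2.KMEANS_PP_CENTERS)
for i in np.argsort(-cen[:,0]):
    a=A[lab[:,0]==i];ha=(a-c)@n
    t=a[ha>np.percentile(ha,99)-3]
    m=a[(ha>55)&(ha<90)]
    sp=np.percentile(m@ey,[1,99]);
    cap=t.mean(0);ref=cap-n*((cap-c)@n-75)
    print("hmax",np.percentile(ha,99).round(1),"cap",cap.round(1),"ref",ref.round(1),"y span body",sp.round(1),sp.mean().round(1),"cap y",(cap@ey).round(1),"ref y",(ref@ey).round(1),"x",(ref@ex).round(1))
p=np.array(s["position"]);print("tcp x,y panel",(p@ex).round(1),(p@ey).round(1))
T=rot(s["orientation"]).as_matrix();print("tool y vs ey",np.degrees(np.arctan2(T[1,1],T[0,1])-np.arctan2(ey[1],ey[0])))
E
python3 fit.py
```

```text
plane [-0.575  0.055  0.816] -0.09513196164726315 [549.  139.7  43.9] 12828
hmax 106.7 cap [514.3 218.9 143.2] ref [531.7 217.2 118.2] y span body [251.4 282. ] 266.7 cap y 266.7 ref y 266.7 x 508.7
hmax 106.6 cap [503.6 119.8 142.1] ref [520.9 118.1 117.3] y span body [152.3 182.6] 167.5 cap y 167.1 ref y 167.1 x 507.3
hmax 106.4 cap [495.4  21.1 143. ] ref [512.8  19.5 118.1] y span body [55.4 82.8] 69.1 cap y 68.1 ref y 68.1 x 508.6
tcp x,y panel 511.0 258.1
tool y vs ey -0.5930041715701464
```

```bash
python3 -m inch '{"hand":[6,6,6,6,6,6,6,6,4.4,4.4,4.4,4.4],"offset":[[0.25,0.86,0],[0,0,0],[0,0,2],[0,0,2],[0,0,2.5],[0,0,2.5],[0,0,2],[0,0,1.3],[0,0,0],[0,0,0],[0,0,0],[0,0,0]],"yaw":[-0.01,0,0,0,0,0,0,0,0,0,0,0]}' 20; python3 - <<'E'
from h import *
ex=np.array([np.cos(-.096),np.sin(-.096)]);ey=np.array([-ex[1],ex[0]]);s=state();p=np.array(s["position"])
print(p@np.r_[ex,0],p@np.r_[ey,0],s["ft_force"],s["moment"],s["grip_width"]*87)
p,d=camera("wrist");cv2.imwrite("pics/w2.png",p)
E
```

```text
t: 2.57
position: [526.6, 223.0, 119.6]
orientation: [0.001, 0.044, 0.999, 0.0]
ft_force: [0.9, 0.1, 0.2]
grip_width: 0.529
grasp_force: 0.0
502.81806872525135 272.4955541691604 [0.93741691 0.13705086 0.1827509 ] [ 0.01393525  0.04601384 -0.02017613] 45.993618194797286
```

View pics/w2.png

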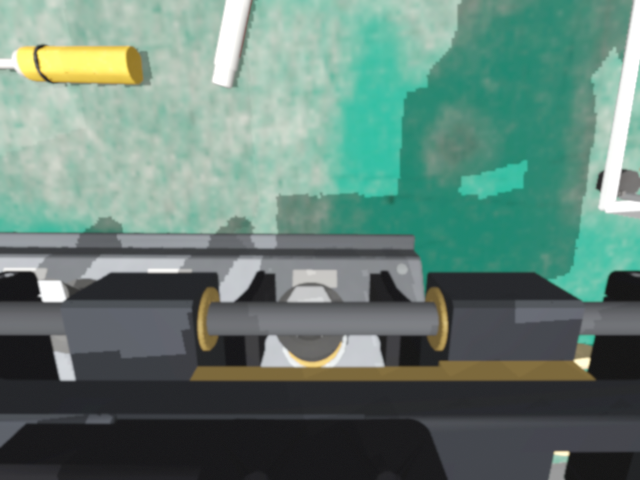

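The attenuator at px (311,315) sits about 5 mm to the −y side of the finger centre at (321,315). It isn't touching either finger, so I'll centre first.

```bash
cat > p.py <<'E'
from h import *
ex=np.array([np.cos(-.096),np.sin(-.096),0]);ey=np.array([-ex[1],ex[0],0]);s=state();p=np.array(s["position"]);f=np.array(s["ft_force"])
print("t",s["t"],"px",(p@ex).round(2),"py",(p@ey).round(2),"z",p[2].round(2),"Fy",(f@ey).round(2),"F",f.round(2),"M",np.round(s["moment"],3),"w",round(s["grip_width"]*87,1),s["grasp_force"])
E
python3 -m inch '{"hand":[4.4,4.4,4.4,4.4],"offset":[[-0.57,-0.53,0.1],[0,0,0],[0,0,0],[0,0,0]],"yaw":[0,0,0,0]}';python3 p.py;python3 -m inch '{"hand":[4.4,4.4],"offset":[[0,0,0],[0,0,0]],"yaw":[0,0]}';python3 p.py
```

```text
t: 2.95
position: [531.6, 216.1, 117.5]
orientation: [0.0, 0.045, 0.999, 0.0]
ft_force: [-0.3, 0.3, 0.4]
grip_width: 0.51
grasp_force: 0.0
t 2.95 px 508.42 py 266.05 z 117.5 Fy 0.22 F [-0.34  0.26  0.45] M [0.001 0.032 0.   ] w 44.4 0.0
t: 3.12
position: [531.3, 216.3, 117.3]
orientation: [-0.0, 0.045, 0.999, 0.0]
ft_force: [0.7, -0.2, 0.3]
grip_width: 0.505
grasp_force: 0.0
t 3.1167 px 508.08 py 266.24 z 117.26 Fy -0.09 F [ 0.7  -0.15  0.33] M [-0.001  0.064  0.005] w 43.9 0.0
```

```bash
python3 -m inch '{"hand":[4.4,4.4,4.4,4.4,4.4,4.4],"offset":[[0,0.3,0],[0,0.3,0],[0,0.25,0],[0,0.15,0],[0,0,0],[0,0,0]],"yaw":[0,0,0,0,0,0]}' >/dev/null;python3 p.py;python3 -m inch '{"hand":[4.4,4.4,4.4],"offset":[[0,0.1,0],[0,0,0],[0,0,0]],"yaw":[0,0,0]}'>/dev/null;python3 p.py
```

```text
t 3.6167 px 507.83 py 275.14 z 117.35 Fy -5.69 F [-0.41 -5.67  2.56] M [-0.981  0.116 -0.111] w 44.0 2.736418917775154
t 3.8667 px 507.75 py 275.62 z 117.41 Fy -6.84 F [-1.2  -6.76  3.08] M [-1.166  0.118 -0.082] w 44.1 3.4574881196022034
```

```bash
python3 -m inch '{"hand":[4.4,4.4,4.4],"offset":[[0,0.25,0],[0,0,0],[0,0,0]],"yaw":[0,0,0]}'>/dev/null;python3 p.py
python3 -m inch '{"hand":[4.4,4.4,4.4,4.4,4.4,4.4,4.4,4.4,4.4,4.4],"offset":[[0,-0.4,0],[0,-0.4,0],[0,-0.4,0],[0,-0.3,0],[0,-0.3,0],[0,-0.3,0],[0,-0.2,0],[0,-0.15,0],[0,0,0],[0,0,0]],"yaw":[0,0,0,0,0,0,0,0,0,0]}' >/dev/null;python3 p.py
```

```text
t 4.1167 px 507.55 py 276.84 z 117.55 Fy -10.47 F [ -0.92 -10.43   5.26] M [-1.924  0.267 -0.097] w 44.2 5.420132875442505
t 4.95 px 507.84 py 258.11 z 117.62 Fy 9.34 F [-0.96  9.47  1.51] M [1.642 0.149 0.103] w 44.2 4.722839444875717
```

```bash
python3 -m inch '{"hand":[4.4,4.4,4.4,5,5,5,5,5,5,5,5,5,5,4.4,4.4,4.4,4.4],"offset":[[0,0.4,0],[0,0.4,0],[0,0.4,0],[0,0,-2],[0,0,-3],[0,0,-2],[0,-2.5,0],[0,-3,0],[0,-3,0],[0,-1.5,0],[0,0,0],[0,0,3],[0,0,2],[0,0,1.5],[0,0,0.5],[0,0,0],[0,0,0]],"yaw":[0,0,0,0,0,0,0,0,0,0,0,0,0,0,0,0,0]}' >/dev/null;python3 p.py
```

```text
t 6.3667 px 509.06 py 167.77 z 117.44 Fy -0.26 F [ 0.33 -0.29  0.26] M [ 0.024 -0.033 -0.024] w 44.5 0.0
```

Well centred on the middle one, so I'll rock it both ways.

```bash
python3 -m inch '{"hand":[4.4,4.4,4.4,4.4,4.4,4.4],"offset":[[0,0.3,0],[0,0.3,0],[0,0.3,0],[0,0.25,0],[0,0,0],[0,0,0]],"yaw":[0,0,0,0,0,0]}' >/dev/null;python3 p.py
python3 -m inch '{"hand":[4.4,4.4,4.4,4.4,4.4,4.4,4.4,4.4,4.4,4.4],"offset":[[0,-0.4,0],[0,-0.4,0],[0,-0.4,0],[0,-0.3,0],[0,-0.3,0],[0,-0.25,0],[0,-0.15,0],[0,-0.1,0],[0,0,0],[0,0,0]],"yaw":[0,0,0,0,0,0,0,0,0,0]}' >/dev/null;python3 p.py
```

```text
t 6.8667 px 508.82 py 179.17 z 117.54 Fy 0.27 F [-0.38  0.3   0.17] M [0.021 0.005 0.008] w 43.8 0.0
t 7.7 px 508.88 py 155.72 z 117.24 Fy 0.17 F [ 0.6   0.12 -0.23] M [ 0.01   0.028 -0.031] w 44.2 0.006759383250027895
```

The middle one gives with almost no force, so it looks loose. I'll still check the right one.

```bash
python3 -m inch '{"hand":[5.4,5.4,5.4,5,5,5,5,5,5,5,5,5,5,4.4,4.4,4.4,4.4],"offset":[[0,0.3,0],[0,0.4,0],[0,0,0],[0,0,-2],[0,0,-3],[0,0,-2],[0,-2.5,0],[0,-3,0],[0,-3,0],[0,-0.95,0],[0,0,0],[0,0,3],[0,0,2],[0,0,1.5],[0,0,0.5],[0,0,0],[0,0,0]],"yaw":[0,0,0,0,0,0,0,0,0,0,0,0,0,0,0,0,0]}' >/dev/null;python3 p.py
python3 -m inch '{"hand":[4.4,4.4,4.4,4.4,4.4,4.4],"offset":[[0,0.3,0],[0,0.3,0],[0,0.3,0],[0,0.2,0],[0,0,0],[0,0,0]],"yaw":[0,0,0,0,0,0]}' >/dev/null;python3 p.py
```

```text
t 9.1167 px 509.56 py 69.14 z 117.39 Fy 0.93 F [-0.49  0.98  0.11] M [ 0.034  0.047 -0.017] w 44.2 0.0
t 9.6167 px 509.74 py 76.75 z 118.62 Fy -12.76 F [ -3.17 -12.51   4.82] M [-2.132  0.535 -0.211] w 44.0 5.984705686569214
```

```bash
python3 -m inch '{"hand":[4.4,4.4,4.4,4.4,4.4,4.4,4.4,4.4,4.4,4.4],"offset":[[0,-0.4,0],[0,-0.4,0],[0,-0.4,0],[0,-0.3,0],[0,-0.3,0],[0,-0.25,0],[0,-0.1,0],[0,0,0],[0,0,0],[0,0,0]],"yaw":[0,0,0,0,0,0,0,0,0,0]}' >/dev/null;python3 p.py
```

```text
t 10.45 px 509.19 py 59.4 z 117.48 Fy 6.85 F [-0.32  6.91  3.39] M [ 1.15  -0.046  0.058] w 44.3 3.073965087532997
```

```bash
python3 -m inch '{"hand":[4.4,4.4,4.4],"offset":[[0,-0.15,0],[0,0,0],[0,0,0]],"yaw":[0,0,0]}'>/dev/null;python3 p.py
python3 -m inch '{"hand":[4.4,4.4,4.4,5,5,5,5,5,5,5,6,6,6,6],"offset":[[0,0.4,0],[0,0.4,0],[0,0.3,0],[0,0,-3],[0,0,-3],[0,0,-3],[0,2.5,-1],[0,3,0],[0,3,0],[0,1.4,0],[0,0,0],[0,0,0],[0,0,0],[0,0,0]],"yaw":[0,0,0,0,0,0,0,0,0,0,0,0,0,0]}' >/dev/null;python3 p.py
python3 - <<'E'
from h import *
import json
s=state();p,d=camera("wrist");cv2.imwrite("pics/w3.png",p);np.save("w1_d.npy",d)
json.dump({k:np.array(v).tolist() for k,v in s.items()},open("w1.json","w"))
E
```

```text
t 10.7 px 509.1 py 58.59 z 117.6 Fy 8.6 F [0.09 8.63 3.7 ] M [ 1.621 -0.082  0.115] w 44.3 4.394829869270325
t 11.8667 px 508.73 py 165.31 z 217.01 Fy -0.78 F [-0.68 -0.72 -0.19] M [0.055 0.016 0.018] w 59.1 0.0
```

View pics/w3.png

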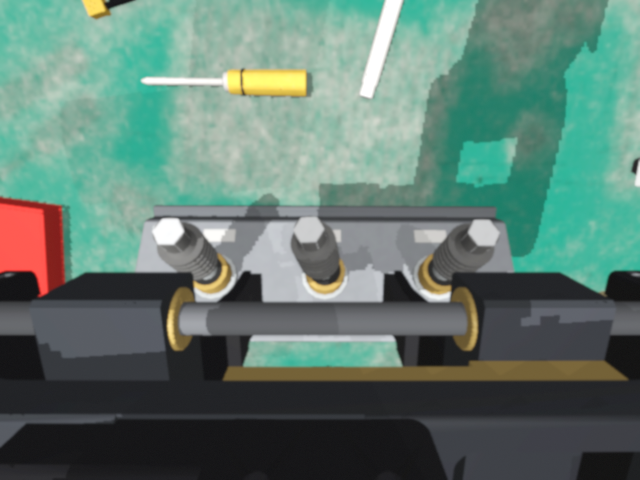

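The middle one is still leaning toward −y, with its cap at (308,230) and socket at (326,275), so it is the loose one. The outer two have sprung back straight.

```bash
sed -i 's/W\[195:275,40:415\]/W[205:272,145:515]/' fit.py; python3 fit.py
```

```text
plane [-0.581  0.055  0.812] -0.094924284870868 [540.8 119.6  39.4] 11060
hmax 106.7 cap [514.3 218.  143.2] ref [531.7 216.4 118.2] y span body [250.6 280. ] 265.3 cap y 265.8 ref y 265.8 x 508.8
hmax 107.2 cap [502.5 109.  142.4] ref [520.  107.3 117.3] y span body [143.2 175.9] 159.5 cap y 156.1 ref y 156.1 x 507.5
hmax 106.6 cap [495.4  20.1 143.1] ref [512.8  18.5 118.2] y span body [52.3 82.6] 67.5 cap y 67.0 ref y 67.0 x 508.8
tcp x,y panel 508.9 164.8
tool y vs ey 0.23034620665523525
```

```bash
python3 -m inch '{"hand":[6.2,6.2,6.2,6.2,6.2,6.2,6.2,3,3,3,3,3,3,3,3],"offset":[[0,-0.1,2],[0,0,2.5],[0,0,2.5],[0,0,2],[0,0,0.95],[0,0.2,0],[0,0.15,0],[0,0,0],[0,0,0],[0,0,0],[0,0,0],[0,0,0],[0,0,0],[0,0,0],[0,0,0]],"yaw":[0,0,0,0,0,0,0,0,0,0,0,0,0,0,0]}' 30 >/dev/null;python3 p.py
```

```text
t 13.1667 px 508.78 py 168.52 z 118.05 Fy -1.88 F [-1.51 -1.74  3.66] M [-0.437  0.127 -0.117] w 31.1 29.68902573455125
```

```bash
python3 -m inch '{"hand":[2.6,2.6,2.6,2.6],"offset":[[0.17,0,-0.25],[0.34,0,-0.49],[0.34,0,-0.49],[0,0,0]],"yaw":[0,0,0,0]}' >/dev/null;python3 p.py;python3 -m inch '{"hand":[2.6,2.6,2.6,2.6,2.6,2.6,2.6],"offset":[[0.34,0,-0.49],[0.34,0,-0.49],[0.34,0,-0.49],[0.34,0,-0.49],[0.34,0,-0.49],[0.34,0,-0.49],[0,0,0]],"yaw":[0,0,0,0,0,0,0]}' >/dev/null;python3 p.py
```

```text
t 13.5 px 499.31 py 169.0 z 130.78 Fy 0.24 F [-0.58  0.29 -1.14] M [ 0.056 -0.02  -0.038] w 31.3 29.7711436660029
t 14.0833 px 479.32 py 168.74 z 160.49 Fy -0.3 F [-0.26 -0.28 -2.5 ] M [-0.001 -0.008 -0.009] w 31.5 29.792585782706738
```

```bash
python3 -m inch '{"hand":[2.6,2.6,2.6,2.6,2.6,2.6,2.6,2.6,2.6,2.6,2.6,2.6,2.6,2.6,2.6,2.6,2.6,2.6,2.6,2.6],"offset":[[0,0,-2],[0,0,-3],[0,0,-3],[-0.6,-1.5,0],[-0.6,-2.5,0],[-0.98,-3.1,0],[-0.98,-3.1,0],[-0.98,-3.1,0],[-0.98,-3.1,0],[-0.98,-3.1,0],[-0.98,-3.1,0],[-0.98,-3.1,0],[-0.98,-3.1,0],[-0.98,-3.1,0],[-0.8,-2.5,0],[-0.3,-1.2,0],[0,0,0],[0,0,0],[0,0,0],[0,0,0]],"yaw":[0,0,0,0,0,0,0,0,0,0,0,0,0,0,0,0,0.075,0.072,0,0]}';python3 - <<'E'
from h import *
s=state();c=np.array([560,-240.]);a=np.radians(-14);p=np.array(s["position"])[:2]-c
print("tray coords",p@[np.cos(a),np.sin(a)],p@[-np.sin(a),np.cos(a)])
T=rot(s["orientation"]).as_matrix();print("tool -x angle",np.degrees(np.arctan2(-T[1,0],-T[0,0])))
p,d=camera("scene");cv2.imwrite("pics/s2.png",p[150:400,250:600])
E
```

```text
t: 15.75
position: [572.2, -241.8, 239.1]
orientation: [-0.001, 0.117, 0.993, 0.0]
ft_force: [-0.5, 0.1, -1.3]
grip_width: 0.359
grasp_force: 29.8
tray coords 12.257773954638644 1.2116706858763344
tool -x angle -13.439401520121535
```

View pics/s2.png

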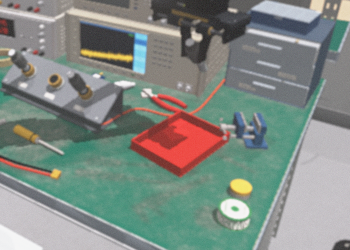

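The middle socket is now empty at (53,80) in the crop. The attenuator is in the gripper over the tray and the outer two are still standing. I'll lower it now.

```bash
python3 -m inch '{"hand":[2.6,2.6,2.6,2.6,2.6,2.6,2.6,2.6],"offset":[[0,0,2],[0,0,3],[0,0,3],[0,0,3],[0,0,2.5],[0,0,1.5],[0,0,0.5],[0,0,0]],"yaw":[0,0,0,0,0,0,0,0]}' >/dev/null;python3 p.py; python3 -m inch '{"hand":[2.6,2.6,2.6,2.6],"offset":[[0,0,0.3],[0,0,0.3],[0,0,0.3],[0,0,0]],"yaw":[0,0,0,0]}' >/dev/null;python3 p.py;python3 -m inch '{"hand":[2.6,2.6],"offset":[[0,0,0.3],[0,0,0]],"yaw":[0,0]}' >/dev/null;python3 p.py
```

```text
t 16.4667 px 592.41 py -185.75 z 83.06 Fy -0.1 F [-0.44 -0.06 -2.56] M [-0.019 -0.016 -0.017] w 31.5 29.78945815935731
t 16.8 px 593.44 py -186.73 z 75.92 Fy -0.52 F [-1.11 -0.41 -2.05] M [ 0.047  0.053 -0.003] w 31.0 29.79008494410664
t 16.9667 px 593.22 py -186.66 z 72.49 Fy 0.34 F [ 0.83  0.26 -2.13] M [0.025 0.045 0.045] w 31.4 29.79001633124426
```

```bash
for i in 1; do python3 -m inch '{"hand":[2.6,2.6],"offset":[[0,0,0.2],[0,0,0]],"yaw":[0,0]}' 10 >/dev/null;python3 p.py;python3 -m inch '{"hand":[2.6,2.6],"offset":[[0,0,0.2],[0,0,0]],"yaw":[0,0]}' >/dev/null;python3 p.py;python3 -m inch '{"hand":[2.6,2.6],"offset":[[0.1,0,0.2],[0,0,0]],"yaw":[0,0]}' >/dev/null;python3 p.py; done
```

```text
t 17.1333 px 593.12 py -186.65 z 70.28 Fy 0.76 F [ 0.44  0.72 -1.48] M [-0.001  0.042  0.003] w 32.1 9.958590411697514
t 17.3 px 592.97 py -186.68 z 68.34 Fy -0.38 F [-0.23 -0.36  0.24] M [-0.008  0.068  0.018] w 31.7 9.9414791711024
t 17.4667 px 591.48 py -186.64 z 66.81 Fy -1.55 F [-3.62 -1.21  4.45] M [-0.11   0.458 -0.044] w 31.7 9.982274256944947
```

Contact at z ≈ 68. Now I'll lay it over gently under a light grip.

```bash
python3 -m inch '{"hand":[2.6,2.6,2.6,2.6,2.6],"offset":[[0.3,0,0.2],[0.3,0,0.2],[0.3,0,0.2],[0,0,0],[0,0,0]],"yaw":[0,0,0,0,0]}' 6 >/dev/null;python3 p.py;python3 -m inch '{"hand":[2.6,2.6,2.6,2.6,2.6],"offset":[[0.25,0,0.3],[0.25,0,0.3],[0.2,0,0.3],[0,0,0],[0,0,0]],"yaw":[0,0,0,0,0]}' >/dev/null;python3 p.py
```

```text
t 17.8833 px 583.03 py -185.12 z 60.03 Fy -0.06 F [-0.89  0.03  0.46] M [-0.097  0.147 -0.078] w 31.9 5.9979110302447225
t 18.3 px 576.13 py -184.05 z 50.96 Fy -0.58 F [-0.63 -0.52 -0.76] M [0.071 0.062 0.022] w 31.9 5.996547539834864
```

```bash
python3 -m inch '{"hand":[2.6,2.6,2.6,2.6,2.6],"offset":[[0.2,0,0.3],[0.2,0,0.3],[0.15,0,0.3],[0,0,0],[0,0,0]],"yaw":[0,0,0,0,0]}' >/dev/null;python3 p.py;python3 -m inch '{"hand":[2.6,2.6,2.6,2.6],"offset":[[0.1,0,0.3],[0.1,0,0.3],[0,0,0],[0,0,0]],"yaw":[0,0,0,0]}' >/dev/null;python3 p.py
python3 - <<'E'
from h import *
p,d=camera("scene");cv2.imwrite("pics/s3.png",cv2.resize(p[200:340,360:520],None,fx=4,fy=4))
E
```

```text
t 18.7167 px 570.67 py -183.36 z 42.08 Fy -0.28 F [-0.7  -0.22 -0.8 ] M [-0.043  0.089  0.038] w 31.5 5.997904235555325
t 19.05 px 568.79 py -183.11 z 36.18 Fy -0.01 F [ 0.35 -0.04 -0.77] M [ 0.019  0.05  -0.053] w 32.2 5.99994031773349
```

View pics/s3.png

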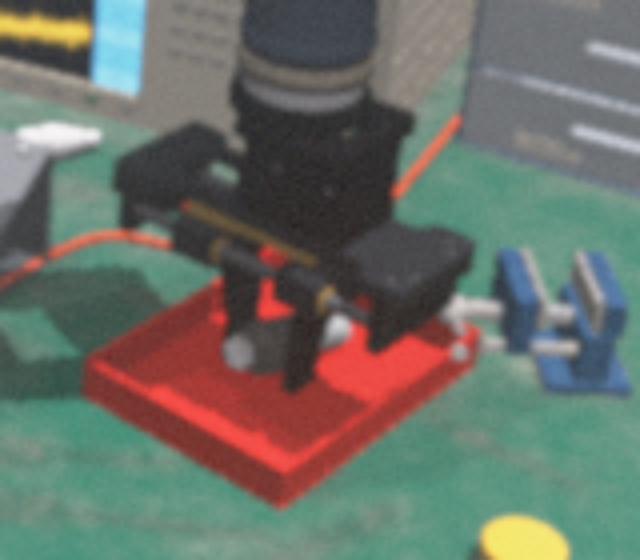

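It lies nearly flat inside the tray, from the cap at (240,350) to the spigot at (335,330). I'll lower a little more, release and retreat.

```bash
python3 -m inch '{"hand":[2.6,2.6,2.6,2.6],"offset":[[0.05,0,0.3],[0.05,0,0.3],[0,0,0.2],[0,0,0]],"yaw":[0,0,0,0]}' >/dev/null;python3 p.py;python3 -m inch '{"hand":[3.4,3.8,4.4,5,5,5,5,5,5,5,5,5,5,5,5,5,5],"offset":[[0,0,0],[0,0,0],[0,0,0],[0,0,0],[0,0,0],[0,0,0],[0,0,-0.5],[0,0,-1],[0,0,-2],[0,0,-3],[0,0,-3],[0,0,-3],[0,0,-3],[0,0,-3],[0,0,-3],[0,0,-1],[0,0,0]],"yaw":[0,0,0,0,0,0,0,0,0,0,0,0,0,0,0,0,0]}' >/dev/null;python3 p.py
python3 - <<'E'
from h import *
p,d=camera("scene");cv2.imwrite("pics/s4.png",cv2.resize(p[180:340,230:520],None,fx=2.7,fy=2.7))
E
```

```text
t 19.4333 px 567.42 py -182.86 z 27.93 Fy 0.96 F [-1.51  1.11  1.41] M [-0.038  0.18   0.019] w 31.5 5.9994131326675415
t 20.85 px 569.67 py -183.87 z 257.64 Fy -0.32 F [ 0.21 -0.34  0.04] M [-0.001  0.024  0.008] w 50.1 0.0
```

View pics/s4.png

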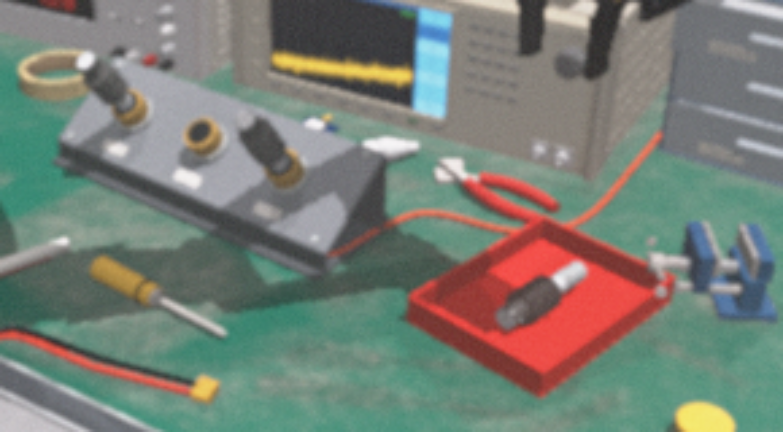

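The attenuator rests flat in the tray at (540,295). The two firm ones are in their sockets and the middle socket at (203,135) is empty. The gripper is clear and the bystanders look undisturbed.

```bash
python3 -c "from bench import *;print(finish_job())"
```

```text
the job is handed in; nothing more can be done
None
```

I checked all three attenuators from left to right: the middle one was loose and now lies in the red tray, the left and right ones are firm and still in their sockets, and the job is handed in.

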